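# Valve to twelve o'clock for the condition photograph

### The arm

A 6-joint arm with a two-finger parallel gripper is mounted at the origin on the work surface. World frame = base frame: x ahead of the robot, y to its left, z up, the work surface at z = 0. Lengths are in mm, angles in rad, forces in N, time in s.
With the tool pointing down it reaches from about 350 to 775 mm from the base axis. Payload 5.5 kg.
Tool frame: the origin (TCP) lies midway between the tips of the shut fingers; the grasp point (between the pads) lies 19 mm behind it; z points along the fingers, y is the line along which they close (so a half turn about z gives the same grasp; the last joint's range is limited). The gripper opens to 85 mm and grips with 20 to 120 N. Pads are 22 mm wide; open, the fingers measure 114 mm over their backs; the gripper's body (76 mm by 85 mm) begins 54 mm behind the grasp point. The pads swing forward as they close: fully open they stand 13 mm farther back than shut.
Start: joints at [-1.337, 0.313, 0.046, 1.304, 0, 1.431], TCP at [209.963, -535.339, 231.323] pointing down, gripper open.
Joint ranges: [-2.76, 2.76], [-0.86, 1.69], [-1.03, 1.26], [-2.2, 2.34], [-1.47, 1.5], [-3.14, 3.14]. Speed limits (rad/s): [2.57, 2.57, 3.14, 3.14, 3.14, 3.14].

### API

Orientations are given as a 3x3 rotation matrix whose columns are the frame's x, y, z axes.
In Python, from plant import manip gives the robot as it stands.
- The arm moves only by the tool play_rows, never from a script. Its arguments are lists of equal length, an entry for each row: "rotation": the turn, a rotation vector about the tool's x, y, z scaled (see below), a list of three; "xyz": the shift along the tool's x, y, z scaled (see below), a list of three; "fingers": the opening, from 0 (shut) to 1 (fully open). In form: {"rotation": [[ax, ay, az], ...], "xyz": [[dx, dy, dz], ...], "fingers": [fingers, ...]}. A call has 1 to 5 rows; each row is the pose to reach, as a shift and turn from the pose commanded when the call began, along the tool's axes at that moment; what a row does not reach only later rows make up. The controller multiplies each number of a shift by 0.12 m and each number of a turn by pi/4 rad. A row lasts 1/8 s, in which the tool goes at most 62.5 mm and 10.7 degrees, less where a joint would pass 70% of its speed; a pose out of reach is approached as far as the arm can. A call with a number of a shift or a turn outside -1 to 1 is refused whole. A call with a gripper value outside its range is refused whole. The fingers move at their own pace and stop on an object; the grip force is fixed at half the most. Time passes only in rows, so rows that repeat a pose let the fingers close. It gives the time, the measured TCP pose, the force, the opening and the grip force at its end, in the units of the state.
- manip.get_obs(): the state, without advancing time (a new reading comes with each control period).
- manip.camera(name): name is "scene" or "top"; returns a dict with "frame" (400x640x3 uint8, red, green, blue), "vfov" (degrees; the focal length in pixels is half the picture's height over the tangent of half this angle, whatever the lens; pixels are square), "cx", "cy" (the principal point, pixels), "world_to_cam" (4x4, takes a point from world to camera coordinates). Camera axes: x right, y down, z forward; pixel columns grow to the right and rows downward; lengths in mm; the calibration is good to about 2 mm. A picture is of the moment at which its call begins. There is no depth.
- manip.job_done(): hands the job in; it is judged then, once.
The state is a dict: "t": time; "q": joint angles; "qvel": joint speeds; "joint_efforts": joint torques, N m; "eef_pos": TCP position; "eef_rot": TCP orientation; "force": force on the tool from outside, world axes, zero at the start; "torque": the same for the moment, N m; "opening": finger opening in mm; "grip_force": force on a finger pad.
Only numpy, scipy, OpenCV 4.12 (cv2) and the standard library are available. Lean on these libraries where they do the work, as an engineer would, in place of code of your own. Each camera call takes 0.05 s, during which the arm holds its last target. There are 200 camera calls.

### The job

The valve is the twelve-o'clock mark in condition photographs, so turn the yellow wheel in the truing stand until its valve stem is straight up, directly above the hub, by pushing on successive spokes, and leave it at rest there. Only push the spokes: do not grip them, and keep off the brittle rubber tyre and the valve itself. Leave the bottles, tools and boxes on the bench where they are.

Things in the scene. Friction and masses are not known exactly. Their poses are not given: they have to be found in the camera images.
- stand: blue single-sided truing stand screwed to a fixed plywood board, 220 (x) by 360 (y) by 15 mm. Origin: on the table, below the hub. x: along the level axle, away from the robot (turned up to 0.3 rad); z: up. The wheel stands upright in its y-z plane, facing the robot; the hub centre is 185 mm up. A small rim calliper stands at y = +34 mm, up to 80 mm above the table, within 50 mm of the wheel's plane.
- front_nut (a point): free end of the axle on the robot's side, 40 mm from the wheel's middle plane; the nut under it has radius 9 mm. The wheel is held from behind only: the stand's single arm, 36 mm wide (y), stands 46 to 58 mm behind the wheel's middle plane and ends 18 mm above the axle, so nothing covers the wheel on the robot's side but the low calliper.
- wheel: yellow moulded wheel, turns without limit about its x axis (the axle, same as the stand's x); stiff hub grease drags about 0.22 N m (+0.04 N m s/rad), so it stays where it is left. Origin: hub centre, mid-thickness. z: from the hub to the valve; the job is done when z points straight up. Rim: inner radius 113 mm, 22 mm wide along the axle. Hub: radius 30 mm for x within 15 mm, 18 mm from x = -26 to 42 mm.
- spoke (a point): middle of one of the five spokes, at radius 70 mm, on the wheel's middle plane. Spokes run straight out at 36, 108, 180, 252 and 324 degrees from the wheel's z axis (this one at 36, on the -y side of the valve when the valve is up); each is 20 mm wide in the wheel's plane and 24 mm thick along the axle, clear from radius 40 to 106 mm. (The rules call their side faces wheel_c16 to wheel_c29.)
- tyre: black rubber tyre with a cream stripe, on the wheel and turning with it; a round ring 35 mm thick, from radius 125 to 160 mm, x = -17.5 to 17.5 mm. Same origin and axes as the wheel. Brittle: not to be touched.
- valve: brass valve stem with a red cap, on the wheel and turning with it; it comes through the rim and runs in towards the hub along the wheel's z axis, midway between two spokes: from radius 113 mm in to radius 78 mm, 8 mm thick, the cap 11 mm thick. Same origin (hub centre) and axes as the wheel. Not to be touched.
- valve_cap (a point): centre of the red valve cap, 85 mm from the hub centre along the wheel's z axis.
- amber_bottle: amber glass bottle with black cap, 48 mm across, 105 mm tall; origin at the centre of its underside. Bystander.
- white_jar: white jar with blue cap, 60 mm across, 70 mm tall; origin at the centre of its underside. Bystander.
- clear_pot: clear pot with white cap, 52 mm across, 55 mm tall; origin at the centre of its underside. Bystander.
- soft_brush: flat brush with wooden handle, 200 mm long, 42 mm wide, 20 mm high, lying on the table along its x axis; origin at the middle of its underside. Bystander.
- palette_knife: palette knife with dark wooden handle, 190 mm long, lying on the table along its x axis; origin at the middle of its underside. Bystander.
- tape_roll: roll of blue tape lying flat, 84 mm across, 25 mm high; origin at the centre of its underside. Bystander.
- glove_box: box of gloves, white and blue, 230 (x) by 120 (y) by 70 mm; origin at the centre of its underside. Bystander.

How it is judged (in metres and radians):
At the end, for the whole second after the job is handed in: The line from the hub to the valve is within 0.07 rad (4 degrees) of straight up, valve above the hub; the wheel is at rest (under 0.05 rad/s); every bystander is within 20 mm of where it stood (angle between wheel's own z axis and vertical below 0.07 rad and angular speed of wheel below 0.05 rad/s and distance of each of amber_bottle, white_jar, clear_pot, soft_brush, palette_knife, tape_roll, glove_box from where it was at the start of the episode below 0.02 m); the robot touches nothing.
It fails at once if the brittle tyre is pressed (over 1 N) (contact force between any of the fingers, the arm and tyre above 1 N).
It fails at once if the valve is pressed (over 1 N) (contact force between any of the fingers, the arm and valve above 1 N).
It fails at once if a spoke is gripped (pressed by the fingers on both its sides at once, over 4 N each) ((contact force between the fingers and wheel_c16 above 4 N and contact force between the fingers and wheel_c17 above 4 N) or (contact force between the fingers and wheel_c19 above 4 N and contact force between the fingers and wheel_c20 above 4 N) or (contact force between the fingers and wheel_c22 above 4 N and contact force between the fingers and wheel_c23 above 4 N) or (contact force between the fingers and wheel_c25 above 4 N and contact force between the fingers and wheel_c26 above 4 N) or (contact force between the fingers and wheel_c28 above 4 N and contact force between the fingers and wheel_c29 above 4 N)).
It fails at once if a bottle, tool, roll or box is moved or lifted (over 20 mm) (distance of any of amber_bottle, white_jar, clear_pot, soft_brush, palette_knife, tape_roll, glove_box from where it was at the start of the episode above 0.02 m).
It also fails if it takes over 64 s, if anything falls off the work surface, if the arm or the gripper's body presses on something with over 40 N, if the wrist force passes 120 N, or if a joint passes its speed limit or range.

## Working session

There is one attempt and no reset: what is moved stays moved. The work goes in short steps, Python scripts to look and compute and a tool call to move; the robot and the scene stay as the last step left them, time stands still between calls to the robot, and variables do not carry over. Pictures are saved under pics/ and viewed, at most 10 in all, crops included, and the job is handed in when it is done.

Besides the shell and the picture viewer there is one more tool, called after "Request:" as name(argument=value, ...) on one line, values as JSON. play_rows: Moves the arm, as the interface text tells. Shifts and turns lie within -1 to 1; 1 stands for 0.12 m of shift or pi/4 rad of turn. Its arguments: {"type":"object","properties":{"rotation":{"type":"array","items":{"type":"array","items":{"type":"number"}}},"xyz":{"type":"array","items":{"type":"array","items":{"type":"number"}}},"fingers":{"type":"array","items":{"type":"number"}}},"required":["rotation","xyz","fingers"]}

```bash
mkdir -p pics
cat > h.py <<'E'
import numpy as np, cv2
from plant import manip
def cam(n,save=None):
    c=manip.camera(n); 
    if save: cv2.imwrite('pics/'+save,c['frame'][:,:,::-1])
    return c
def K(c):
    f=200/np.tan(np.radians(c['vfov'])/2); return f,c['cx'],c['cy']
def proj(c,P):
    P=np.atleast_2d(P); T=np.array(c['world_to_cam']); p=P@T[:3,:3].T+T[:3,3]; f,cx,cy=K(c)
    return np.c_[f*p[:,0]/p[:,2]+cx,f*p[:,1]/p[:,2]+cy]
def ray(c,u,v):
    T=np.array(c['world_to_cam']); f,cx,cy=K(c); R=T[:3,:3]
    d=R.T@np.array([(u-cx)/f,(v-cy)/f,1]); return -R.T@T[:3,3], d/np.linalg.norm(d)
def plane(c,u,v,p0,n):
    o,d=ray(c,u,v); return o+d*(np.dot(np.subtract(p0,o),n)/np.dot(d,n))
E
python3 - <<'E'
from h import *
for n in('scene','top'):
    c=cam(n,n+'0.png'); o,d=ray(c,320,200); print(n,c['vfov'],c['cx'],c['cy'],o,d)
o=manip.get_obs();print(o['eef_pos'],o['eef_rot'],o['t'])
E
```

```text
scene 45.067820377218965 311.89525123389694 203.83944786919517 [1278.15718167  238.62658604 1085.06411548] [-0.56070239 -0.25743107 -0.7869829 ]
top 54.91620948913212 329.4186930166121 200.13102807575356 [ 428.20628455  -74.21666938 1113.24936057] [ 0.18182786  0.03861969 -0.9825717 ]
[ 209.82191041 -534.82253709  230.48584354] [[ 9.30958019e-01  3.65125996e-01 -4.17545112e-04]
 [ 3.65126165e-01 -9.30956523e-01  1.68418267e-03]
 [ 2.26222529e-04 -1.72036000e-03 -9.99998495e-01]] 0.1
```

View pics/scene0.png

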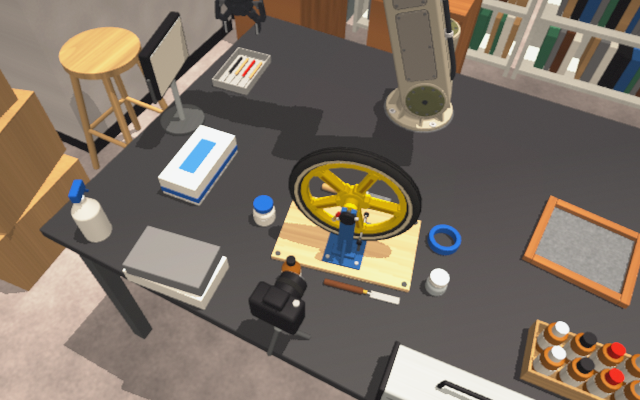

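View pics/top0.png

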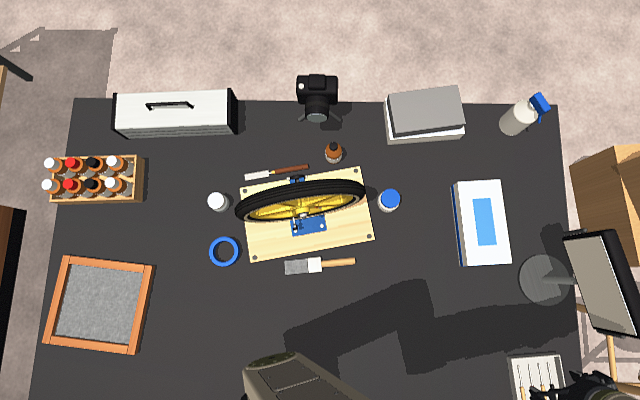

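The scene view looks from behind the stand: the wheel is at about (355,195) and the robot base at the top. In the top view the board corners are near (243,182), (360,168), (375,240) and (249,262), the brush lies in front at (320,265), the jar is at (390,200), and the tape is at (223,251).

Run:
```python
from h import *
c=cam('top'); s=cam('scene')
B=[(243,182),(360,168),(375,240),(249,262)]
P=[plane(c,u,v,[0,0,15],[0,0,1]) for u,v in B]
print(np.round(P,0)); ctr=np.mean(P,0); print(ctr)
for i in range(4): print(np.linalg.norm(P[i]-P[(i+1)%4]))
e=(P[0]-P[1])+(P[3]-P[2]); print('yaw',np.arctan2(-e[0],e[1]))
for n,u,v,z in[('brush',320,265,10),('brushhead',285,267,10),('brushend',355,261,10),('jar',390,200,70),('pot',217,202,55),('tape',223,251,25)]: print(n,plane(c,u,v,[0,0,z],[0,0,1]).round())
I=s['frame'][130:260,270:440][:,:,::-1]; cv2.imwrite('pics/s1.png',cv2.resize(I,None,fx=4.5,fy=4.5,interpolation=cv2.INTER_CUBIC))
I=c['frame'][150:290,200:410][:,:,::-1]; cv2.imwrite('pics/t1.png',cv2.resize(I,None,fx=3.8,fy=3.8,interpolation=cv2.INTER_CUBIC))
```

```text
[[ 681.  196.   15.]
 [ 729. -147.   15.]
 [ 519. -190.   15.]
 [ 450.  165.   15.]]
[594.70274999   6.14396165  15.        ]
346.2220022273325
215.31114312221197
362.0891305256258
233.40917760675623
yaw 0.16635942459492964
brush [445. -35.  10.]
brushhead [438.  63.  10.]
brushend [ 459. -134.   10.]
jar [ 625. -226.   70.]
pot [613. 256.  55.]
tape [479. 238.  25.]
```

View pics/s1.png

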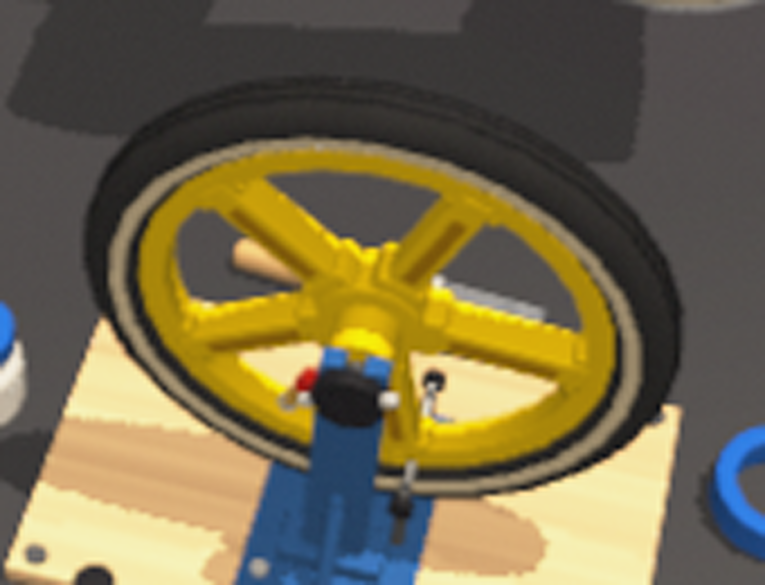

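View pics/t1.png

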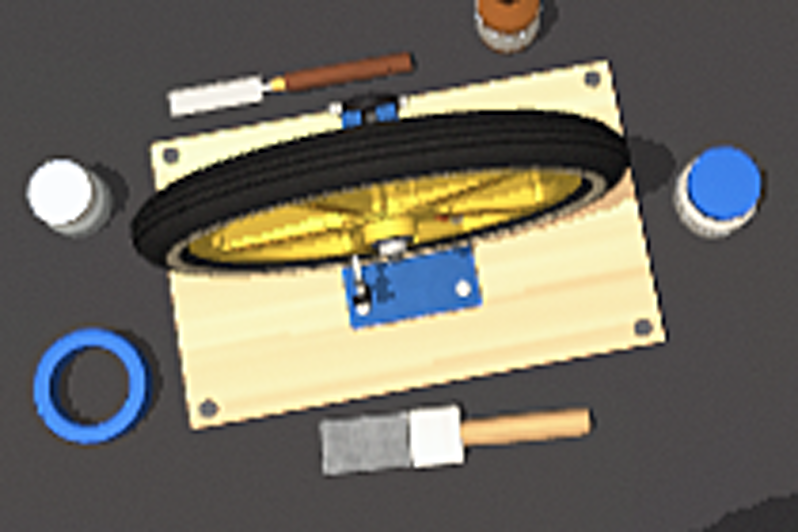

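The scene crop shows the red cap at crop (308,380), full-frame about (338.4,214.4), so the valve is low on the -y side. The top crop shows the front nut at crop (393,246), full-frame about (303.4,214.7), with the board corners sharper.

```bash
cat >> h.py <<'E'
def cap(c):
    f=c['frame'].astype(int); m=((f[:,:,0]>130)&(f[:,:,1]<70)&(f[:,:,2]<70))
    return m
E
python3 - <<'E'
from h import *
c=cam('top'); s=cam('scene')
B=np.array([(152,142),(607,62),(665,340),(192,428)])/3.8+[200,150]
P=np.array([plane(c,u,v,[0,0,15],[0,0,1]) for u,v in B])
print(P.round(0), P.mean(0)); print([round(np.linalg.norm(P[i]-P[(i+1)%4])) for i in range(4)])
e=(P[0]-P[1])+(P[3]-P[2]); yaw=np.arctan2(-e[0],e[1]);print('yaw',yaw)
e=(P[1]-P[2])+(P[0]-P[3]); print('yawb',np.arctan2(e[1],e[0]))
n=np.array([np.cos(yaw),np.sin(yaw),0]); l=np.array([-n[1],n[0],0])
nut=plane(c,303.4,214.7,[0,0,185],[0,0,1]); H=nut+40*n; print('nut',nut,'hub',H)
# yellow ellipse in scene
def yel(c,x0,x1,y0,y1):
    h=cv2.cvtColor(c['frame'],cv2.COLOR_RGB2HSV); m=cv2.inRange(h,(20,190,60),(32,255,255)); k=np.zeros_like(m); k[y0:y1,x0:x1]=m[y0:y1,x0:x1]; return k
m=yel(s,270,440,130,260); cnt=max(cv2.findContours(m,0,2)[0],key=cv2.contourArea)
hull=cv2.convexHull(cnt)[:,0]; 
# each hull px onto rear rim face plane, circle fit
for off in(11,0):
    Q=np.array([plane(s,u,v,H+off*n,n) for u,v in hull]); a=(Q-H)@l; z=Q[:,2]
    A=np.c_[2*a,2*z,np.ones(len(a))]; r=np.linalg.lstsq(A,a*a+z*z,rcond=None)[0]; print('circ',off,r[:2],np.sqrt(r[2]+r[0]**2+r[1]**2), len(hull))
# red cap
f=s['frame']; hs=cv2.cvtColor(f,cv2.COLOR_RGB2HSV); m=(cv2.inRange(hs,(0,150,90),(8,255,255))|cv2.inRange(hs,(172,150,90),(180,255,255))); ys,xs=np.nonzero(m[130:260,270:440]); print(len(xs),xs.mean()+270,ys.mean()+130)
v=plane(s,xs.mean()+270,ys.mean()+130,H,n); print('cap',v,'y',(v-H)@l,'z',v[2]-H[2],'r',np.hypot((v-H)@l,v[2]-185),'ang',np.degrees(np.arctan2(-(v-H)@l,v[2]-185)))
print(proj(s,[H,nut]),proj(c,[H,nut]))
# overlay spokes
E
```

```text
[[ 665.  204.   15.]
 [ 735. -146.   15.]
 [ 520. -190.   15.]
 [ 448.  161.   15.]] [591.87034256   7.19341353  15.        ]
[357, 219, 358, 221]
yaw 0.19962095510365463
yawb 0.20143095999009636
nut [562.80897973   1.84234304 185.        ] hub [602.01465222   9.77425613 185.        ]
circ 11 [  3.27680196 195.47076993] 125.36164199434184 36
circ 0 [  1.904701   181.43321985] 127.3398158827034 36
17 337.7647058823529 214.11764705882354
cap [607.79559009 -18.79962691 116.83995448] y -29.152804915563184 z -68.16004552316144 r 74.13283914814221 ang 156.84306893213594
[[351.25141425 199.84687515]
 [354.91281519 187.37374041]] [[300.69323371 198.84068967]
 [303.4        214.7       ]]
```

Run:
```python
from h import *
s=cam('scene'); yaw=.2005
n=np.array([np.cos(yaw),np.sin(yaw),0]); l=np.array([-n[1],n[0],0]); H=np.array([602,10,185.])
for u,v in[(250,210),(455,220),(215,330),(560,348),(402,420),(308,380)]:
    Q=plane(s,u/4.5+270,v/4.5+130,H+12*n,n)-H; a=Q@l; print((u,v),np.round([a,Q[2],np.hypot(a,Q[2])]),'ang',np.degrees(np.arctan2(-a,Q[2])).round(1))
```

```text
(250, 210) [-63.  77. 100.] ang 39.2
(455, 220) [ 39. 103. 110.] ang -20.7
(215, 330) [-79. -27.  83.] ang 108.9
(560, 348) [102.  23. 105.] ang -77.1
(402, 420) [ 28. -69.  75.] ang -157.7
(308, 380) [-26. -52.  58.] ang 153.9
```

Request:
play_rows(rotation=[[0,0,-0.2],[0,0,-0.4],[0,0,-0.6],[0,0,-0.8],[0,0,-0.89]], xyz=[[0.2,-0.11,-0.1],[0.4,-0.22,-0.2],[0.6,-0.34,-0.3],[0.8,-0.45,-0.4],[0.98,-0.56,-0.4]], fingers=[0,0,0,0,0])

```text
t: 0.98
eef_pos: [295.7, -429.6, 280.5]
eef_rot: [[0.475, 0.88, 0.001], [0.88, -0.475, -0.002], [-0.001, 0.002, -1.0]]
force: [1.0, -0.5, -0.1]
opening: 0.2
grip_force: 0.0
```

Request:
play_rows(rotation=[[0,0,-0.2],[0,0,-0.4],[0,0,-0.6],[0,0,-0.8],[0,0,-0.89]], xyz=[[0.2,0,0],[0.4,0,0],[0.6,0,0],[0.8,0,0],[1,0,0]], fingers=[0,0,0,0,0])

```text
t: 1.6
eef_pos: [352.5, -323.7, 279.4]
eef_rot: [[-0.203, 0.979, 0.0], [0.979, 0.203, -0.0], [-0.0, 0.0, -1.0]]
force: [-0.4, 0.5, 0.5]
opening: 0.1
grip_force: 0.0
```

Run:
```python
from h import *
c=cam('top'); s=cam('scene'); o=manip.get_obs(); print(o['t'],o['eef_pos'],o['eef_rot'].round(3) if hasattr(o['eef_rot'],'round') else o['eef_rot'],o['q'],o['opening'])
p=lambda c,u,v:plane(c,u,v,[0,0,185],[0,0,1])
L,R=p(c,133/3.8+200,240/3.8+150),p(c,630/3.8+200,150/3.8+150); print('top',L,R,(L+R)/2,np.linalg.norm(L-R))
L,R=p(s,88/4.5+270,235/4.5+130),p(s,680/4.5+270,320/4.5+130); print('sc',L,R,(L+R)/2,np.linalg.norm(L-R))
```

```text
1.7 [ 352.79907946 -322.70361913  279.57527121] [[-0.203  0.979  0.   ]
 [ 0.979  0.203  0.   ]
 [ 0.     0.    -1.   ]] [-9.09241661e-01  1.14182701e-01 -8.86911459e-02  1.36795425e+00
  4.02351875e-04  4.57479409e-01] 0.08337039817449529
top [563.50147831 169.25006089 185.        ] [ 628.39689337 -149.8858291   185.        ] [595.94918584   9.68211589 185.        ] 325.6672092437876
sc [ 622.07425023 -146.20723716  185.        ] [528.37484568 158.55350257 185.        ] [575.22454795   6.17313271 185.        ] 318.83959429834994
```

Request:
play_rows(rotation=[[0,0,0],[0,0,0],[0,0,0],[0,0,0]], xyz=[[0.33,0.1,-0.1],[0.66,0.2,-0.2],[1,0.3,-0.3],[1,0.3,-0.3]], fingers=[0,0,0,0])

```text
t: 2.2
eef_pos: [363.7, -198.4, 316.7]
eef_rot: [[-0.202, 0.979, 0.002], [0.979, 0.202, -0.002], [-0.002, 0.002, -1.0]]
force: [1.2, -0.6, 0.6]
opening: 0.1
grip_force: 0.0
```

Request:
play_rows(rotation=[[-0.2,0,0],[-0.4,0,0],[-0.6,0,0],[-0.8,0,0],[-1,0,0]], xyz=[[0.2,0.1,0],[0.4,0.2,0],[0.6,0.3,0],[0.8,0.4,0],[1,0.5,0]], fingers=[0,0,0,0,0])

```text
t: 2.82
eef_pos: [398.6, -70.7, 315.7]
eef_rot: [[-0.198, 0.689, 0.697], [0.98, 0.14, 0.139], [-0.002, 0.711, -0.704]]
force: [0.4, 0.9, -0.5]
opening: -0.1
grip_force: 0.0
```

Run:
```python
from h import *
o=manip.get_obs(); print(np.round(o['q'],3))
```

```text
[-0.907 -0.537 -0.73   0.952  0.688  0.618]
```

Request:
play_rows(rotation=[[-0.2,0,0],[-0.4,0,0],[-0.6,0,0],[-0.8,0,0],[-1,0,0]], xyz=[[0.05,0.13,0.13],[0.1,0.26,0.26],[0.15,0.38,0.38],[0.2,0.5,0.5],[0.2,0.6,0.6]], fingers=[0,0,0,0,0])

```text
t: 3.45
eef_pos: [415.4, -55.1, 326.5]
eef_rot: [[-0.284, 0.2, 0.938], [0.959, 0.045, 0.281], [0.014, 0.979, -0.205]]
force: [-0.7, -0.2, -0.9]
opening: -0.1
grip_force: 0.0
```

Run:
```python
from h import *
o=manip.get_obs(); print(np.round(o['q'],3))
```

```text
[-1.232 -0.46  -1.026  0.782  1.359  0.241]
```

Request:
play_rows(rotation=[[0,0,0],[0,0,0],[0,0,0],[0,0,0]], xyz=[[0,0,0],[0,0,0],[0,0,0],[0,0,0]], fingers=[0,0,0,0])

```text
t: 3.95
eef_pos: [416.0, -53.1, 326.4]
eef_rot: [[-0.289, 0.203, 0.936], [0.957, 0.046, 0.286], [0.015, 0.978, -0.208]]
force: [0.4, 0.4, 0.2]
opening: -0.5
grip_force: 0.0
```

Run:
```python
from h import *
o=manip.get_obs(); print(np.round(o['q'],3)); cam('top','t2.png')
```

```text
[-1.225 -0.463 -1.026  0.776  1.356  0.252]
```

View pics/t2.png

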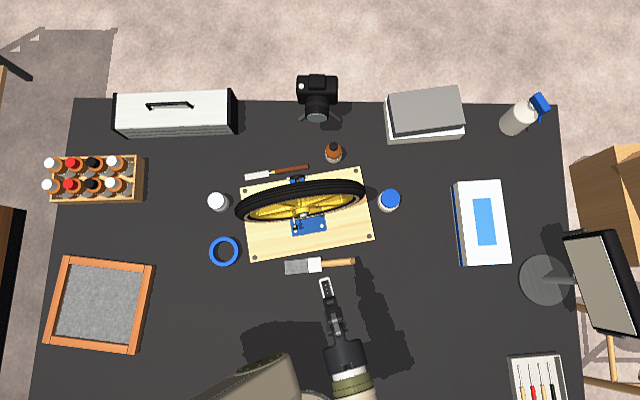

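The gripper is at about (325,290) pointing at the wheel. The arm is folded against the joint 3 limit, so I'll move forward to unfold it.

Request:
play_rows(rotation=[[0,0,0],[0,0,0],[0,0,0]], xyz=[[0,0,0.2],[0,0,0.4],[0,0,0.4]], fingers=[0,0,0])

```text
t: 4.38
eef_pos: [436.6, -58.6, 332.1]
eef_rot: [[-0.316, 0.218, 0.923], [0.949, 0.052, 0.312], [0.02, 0.975, -0.223]]
force: [0.3, 0.1, -0.2]
opening: -0.2
grip_force: 0.0
```

Run:
```python
from h import *
o=manip.get_obs(); print(np.round(o['q'],3));
```

```text
[-1.134 -0.463 -1.026  0.558  1.32   0.484]
```

Request:
play_rows(rotation=[[0,0.15,0],[0,0.3,0],[0,0.45,0],[0,0.45,0],[0,0.45,0]], xyz=[[0,0,0],[0,0,0],[0,0,0],[0,0,0],[0,0,0]], fingers=[0,0,0,0,0])

```text
t: 5.0
eef_pos: [436.6, -60.3, 332.0]
eef_rot: [[-0.615, 0.219, 0.758], [0.782, 0.045, 0.621], [0.102, 0.975, -0.199]]
force: [0.5, 0.2, -0.7]
opening: 0.1
grip_force: 0.0
```

Run:
```python
from h import *
o=manip.get_obs(); print(np.round(o['q'],3));
```

```text
[-1.118  0.187 -0.623  1.612  1.264 -0.77 ]
```

```bash
cat >> h.py <<'E'
from scipy.spatial.transform import Rotation as Ro
YAW=.2005; N=np.array([np.cos(YAW),np.sin(YAW),0]); Lh=np.array([-N[1],N[0],0]); H=np.array([596,9,185.])
def W(d,a,z): return H+d*N+a*Lh+np.array([0,0,z])
def wf(p): p=np.array(p)-H; return np.round([p@N,p@Lh,p[2]],1)
def Rt(az,pit):
    z=np.array([np.cos(az)*np.cos(pit),np.sin(az)*np.cos(pit),np.sin(pit)]); x=np.cross([0,0,1],z); x/=np.linalg.norm(x); return np.c_[x,np.cross(z,x),z]
def go(pts,az,pit):
    o=manip.get_obs(); R=np.array(o['eef_rot']); p=np.array(o['eef_pos']); print('t',o['t'],'q',np.round(o['q'],2),'F',np.round(o['force'],1),'now',wf(p))
    print('rot',np.round(Ro.from_matrix(R.T@Rt(az,pit)).as_rotvec()/(np.pi/4),2))
    for q in pts: print(q,np.round(R.T@(W(*q)-p)/120,2).tolist(), W(*q).round())
E
python3 -c "
from h import *
go([(-60,-18,73),(-80,-18,90)],.5,-.05)"
```

```text
t 5.0 q [-1.12  0.19 -0.62  1.61  1.26 -0.77] F [ 0.5  0.2 -0.7] now [-170.   -36.1  147. ]
rot [-0.2  -0.23 -0.1 ]
(-60, -18, 73) [-0.34, -0.4, 0.99] [541. -21. 258.]
(-80, -18, 90) [-0.25, -0.3, 0.81] [521. -25. 275.]
```

Request:
play_rows(rotation=[[0,0,0],[0,0,0],[-0.1,-0.1,-0.05],[-0.2,-0.23,-0.1],[-0.2,-0.23,-0.1]], xyz=[[-0.09,-0.1,0.27],[-0.17,-0.2,0.54],[-0.25,-0.3,0.81],[-0.34,-0.4,0.99],[-0.34,-0.4,0.99]], fingers=[0,0,0,0,0])

```text
t: 5.62
eef_pos: [500.9, -59.5, 263.0]
eef_rot: [[-0.54, 0.096, 0.836], [0.841, 0.043, 0.539], [0.016, 0.994, -0.104]]
force: [0.5, -1.3, -0.8]
opening: 0.1
grip_force: 0.0
```

```bash
python3 -c "
from h import *
go([(-60,-18,73),(3,-18,73)],.5,-.05)
s=cam('scene');t=cam('top')
a=cv2.resize(s['frame'][130:260,270:440],None,fx=3.5,fy=3.5);b=cv2.resize(t['frame'][160:340,200:400],None,fx=3,fy=3)
b=b[:455];I=np.zeros((455*1,1200,3),np.uint8);I[:455,:595]=a;I[:455,600:1200]=b
cv2.imwrite('pics/m.png',cv2.resize(I,(800,303))[:,:,::-1])
print(proj(s,W(-12,0,0)),)
"
```

```text
t 5.625 q [-0.97  0.05 -0.98  0.24  1.46  0.31] F [ 0.5 -1.3 -0.8] now [-106.8  -48.2   78. ]
rot [-0.07 -0.09 -0.01]
(-60, -18, 73) [0.09, 0.0, 0.46] [541. -21. 258.]
(3, -18, 73) [-0.1, 0.06, 0.94] [603.  -8. 258.]
[[353.09436046 194.19416074]]
```

View pics/m.png

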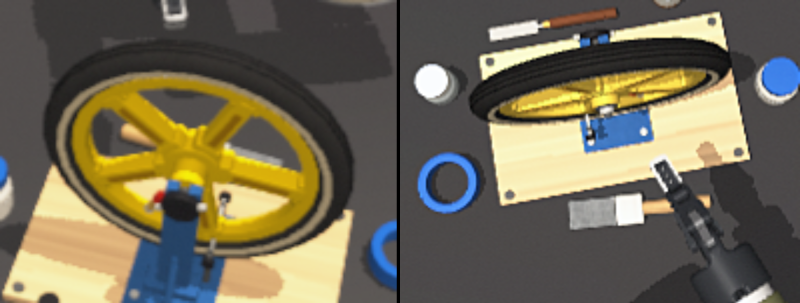

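The scene part shows the gripper (175,10) behind and above the wheel, with a clear top window between the spokes at (130,115) and (230,125).

Request:
play_rows(rotation=[[-0.03,-0.05,0],[-0.07,-0.09,0],[-0.07,-0.09,0],[-0.07,-0.09,0]], xyz=[[0.05,0,0.23],[0.09,0,0.46],[0.09,0,0.46],[0.09,0,0.46]], fingers=[0,0,0,0])

```text
t: 6.22
eef_pos: [498.4, -61.1, 263.5]
eef_rot: [[-0.533, 0.074, 0.843], [0.846, 0.025, 0.533], [0.019, 0.997, -0.076]]
force: [-0.2, 0.4, 0.4]
opening: 0.2
grip_force: 0.0
```

```bash
python3 -c "
from h import *
go([(-60,-18,73),(-30,-18,73),(3,-18,73)],.5,-.05)
s=cam('scene')
for d in(0,12): print(d,((proj(s,[W(d,-18,73),W(d,0,0),W(d,75*np.sin(np.radians(22)),75*np.cos(np.radians(22))),W(d,-75*np.sin(np.radians(50)),75*np.cos(np.radians(50)))])-[270,130])*4.5).round())
"
```

```text
t 6.225 q [-0.98  0.05 -1.02  0.13  1.49  0.39] F [-0.2  0.4  0.4] now [-109.6  -49.2   78.5]
rot [-0.03 -0.08 -0.02]
(-60, -18, 73) [0.1, -0.01, 0.48] [541. -21. 258.]
(-30, -18, 73) [0.01, 0.01, 0.71] [570. -15. 258.]
(3, -18, 73) [-0.09, 0.03, 0.97] [603.  -8. 258.]
0 [[345. 208.]
 [369. 306.]
 [434. 232.]
 [268. 224.]]
12 [[340. 226.]
 [364. 323.]
 [430. 250.]
 [262. 241.]]
```

Request:
play_rows(rotation=[[0,0,0],[0,0,0],[0,0,0],[0,0,0]], xyz=[[0.05,0,0.2],[0.1,0,0.4],[0.1,0,0.48],[0.1,0,0.48]], fingers=[0,0,0,0])

```text
t: 6.78
eef_pos: [519.2, -47.9, 265.6]
eef_rot: [[-0.57, 0.093, 0.816], [0.821, 0.04, 0.569], [0.02, 0.995, -0.099]]
force: [0.3, -0.3, -0.3]
opening: 0.0
grip_force: 0.0
```

```bash
python3 -c "
from h import *
go([(-60,-18,73),(-30,-18,73),(3,-18,73)],.5,-.05)
"
```

```text
t 6.775 q [-0.9   0.05 -1.03 -0.04  1.46  0.56] F [ 0.3 -0.3 -0.3] now [-86.6 -40.5  80.6]
rot [-0.06 -0.14 -0.02]
(-60, -18, 73) [0.08, -0.04, 0.28] [541. -21. 258.]
(-30, -18, 73) [-0.02, -0.01, 0.51] [570. -15. 258.]
(3, -18, 73) [-0.12, 0.01, 0.76] [603.  -8. 258.]
```

Request:
play_rows(rotation=[[0,0,0],[0,0,0],[0,0,0],[0,0,0]], xyz=[[0.05,-0.02,0.15],[0.08,-0.04,0.28],[0.03,-0.02,0.4],[-0.02,-0.01,0.5]], fingers=[0,0,0,0])

```text
t: 7.28
eef_pos: [567.5, -37.5, 266.2]
eef_rot: [[-0.596, 0.117, 0.794], [0.803, 0.056, 0.594], [0.025, 0.991, -0.128]]
force: [-0.3, -0.5, 0.2]
opening: -0.2
grip_force: 0.0
```

```bash
python3 -c "
from h import *
go([(-60,-18,73),(-30,-18,73),(3,-18,73)],.5,-.05)
"
```

```text
t 7.275 q [-0.79  0.12 -1.03 -0.41  1.38  0.87] F [-0.3 -0.5  0.2] now [-37.2 -39.9  81.2]
rot [-0.1  -0.18 -0.02]
(-60, -18, 73) [0.24, -0.09, -0.08] [541. -21. 258.]
(-30, -18, 73) [0.14, -0.05, 0.14] [570. -15. 258.]
(3, -18, 73) [0.02, -0.02, 0.39] [603.  -8. 258.]
```

Request:
play_rows(rotation=[[0,0,0],[0,0,0],[0,0,0],[0,0,0],[0,0,0]], xyz=[[0.14,-0.05,0.1],[0.14,-0.05,0.14],[0.1,-0.04,0.22],[0.06,-0.03,0.3],[0.02,-0.02,0.39]], fingers=[0,0,0,0,0])

```text
t: 7.9
eef_pos: [606.7, -15.7, 261.6]
eef_rot: [[-0.606, 0.129, 0.785], [0.795, 0.064, 0.603], [0.028, 0.99, -0.141]]
force: [-0.2, 0.3, -0.6]
opening: 0.2
grip_force: 0.0
```

```bash
python3 -c "
from h import *
go([(3,-18,73),(3,10,73),(3,30,66)],.5,-.05)
s=cam('scene')
cv2.imwrite('pics/s3.png',cv2.resize(s['frame'][120:260,270:440],None,fx=4,fy=4)[:,:,::-1])
"
```

```text
t 7.9 q [-0.68  0.19 -1.03 -0.67  1.3   1.07] F [-0.2  0.3 -0.6] now [  5.6 -26.3  76.6]
rot [-0.12 -0.19 -0.02]
(3, -18, 73) [0.07, -0.03, 0.02] [603.  -8. 258.]
(3, 10, 73) [0.28, -0.02, 0.12] [597.  19. 258.]
(3, 30, 66) [0.43, -0.07, 0.2] [593.  39. 251.]
```

View pics/s3.png

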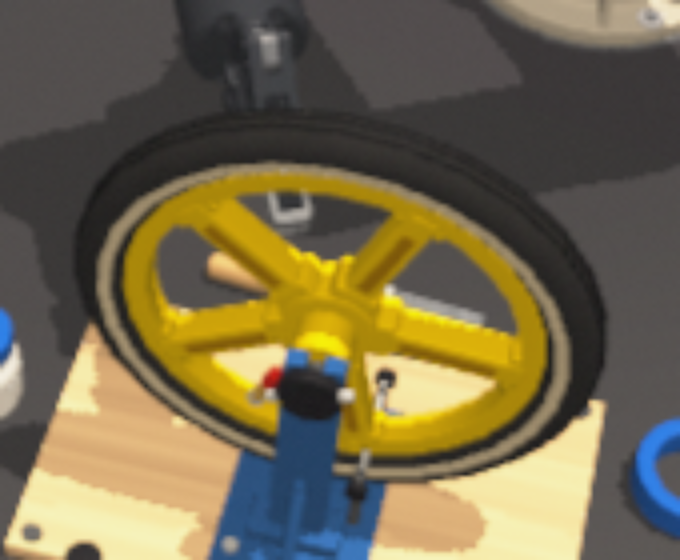

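The finger tip is visible inside the top window at (290,208), clear of both spokes. I'll sweep it down the -y side, against the spoke at about 50 degrees.

```bash
cat >> h.py <<'E'
def arc(angs,az=.5,pit=-.05,r=75,d=3): go([(d,round(-r*np.sin(np.radians(t)),1),round(r*np.cos(np.radians(t)),1)) for t in angs],az,pit)
E
python3 -c "
from h import *
arc([30,42,54,66,78])"
```

```text
t 7.95 q [-0.68  0.19 -1.03 -0.68  1.3   1.07] F [ 0.  -0.9  0. ] now [  6.4 -26.4  76.8]
rot [-0.12 -0.2  -0.01]
(3, np.float64(-37.5), np.float64(65.0)) [-0.07, -0.1, -0.05] [606. -27. 250.]
(3, np.float64(-50.2), np.float64(55.7)) [-0.17, -0.19, -0.09] [609. -40. 241.]
(3, np.float64(-60.7), np.float64(44.1)) [-0.25, -0.28, -0.11] [611. -50. 229.]
(3, np.float64(-68.5), np.float64(30.5)) [-0.31, -0.4, -0.12] [613. -58. 216.]
(3, np.float64(-73.4), np.float64(15.6)) [-0.35, -0.52, -0.12] [614. -62. 201.]
```

Request:
play_rows(rotation=[[0,0,0],[0,0,0],[0,0,0],[0,-0.05,0],[0,-0.1,0]], xyz=[[-0.07,-0.1,-0.05],[-0.17,-0.19,-0.09],[-0.25,-0.28,-0.11],[-0.31,-0.4,-0.12],[-0.35,-0.52,-0.12]], fingers=[0,0,0,0,0])

```text
t: 8.57
eef_pos: [616.6, -69.0, 202.6]
eef_rot: [[-0.552, 0.136, 0.823], [0.834, 0.069, 0.548], [0.017, 0.988, -0.151]]
force: [-1.0, 2.5, 2.3]
opening: 0.3
grip_force: 1.4
```

```bash
python3 -c "
from h import *
arc([78,88,98,106])"
```

```text
t 8.575 q [-0.75  0.36 -1.03 -0.81  1.29  1.03] F [-1.   2.5  2.3] now [  4.7 -80.5  17.6]
rot [-0.13 -0.11 -0.01]
(3, np.float64(-73.4), np.float64(15.6)) [0.06, -0.02, 0.01] [614. -62. 201.]
(3, np.float64(-75.0), np.float64(2.6)) [0.05, -0.12, 0.02] [614. -64. 188.]
(3, np.float64(-74.3), np.float64(-10.4)) [0.05, -0.23, 0.04] [614. -63. 175.]
(3, np.float64(-72.1), np.float64(-20.7)) [0.06, -0.31, 0.06] [613. -61. 164.]
```

Request:
play_rows(rotation=[[0,0,0],[0,0,0],[0,0,0],[0,0,0]], xyz=[[0.06,-0.06,0.01],[0.05,-0.12,0.02],[0.05,-0.23,0.04],[0.06,-0.31,0.06]], fingers=[0,0,0,0])

```text
t: 9.07
eef_pos: [617.7, -68.2, 166.2]
eef_rot: [[-0.561, 0.142, 0.815], [0.827, 0.074, 0.557], [0.019, 0.987, -0.159]]
force: [-1.1, 0.7, 3.0]
opening: -0.2
grip_force: 1.3
```

```bash
python3 -c "
from h import *
arc([106,118])
s=cam('scene')
cv2.imwrite('pics/s4.png',cv2.resize(s['frame'][120:260,270:440],None,fx=4,fy=4)[:,:,::-1])
"
```

```text
t 9.075 q [-0.75  0.45 -1.03 -0.86  1.29  0.99] F [-1.1  0.7  3. ] now [  5.8 -80.  -18.8]
rot [-0.14 -0.12 -0.01]
(3, np.float64(-72.1), np.float64(-20.7)) [0.07, -0.02, 0.01] [613. -61. 164.]
(3, np.float64(-66.2), np.float64(-35.2)) [0.11, -0.13, 0.04] [612. -55. 150.]
```

View pics/s4.png

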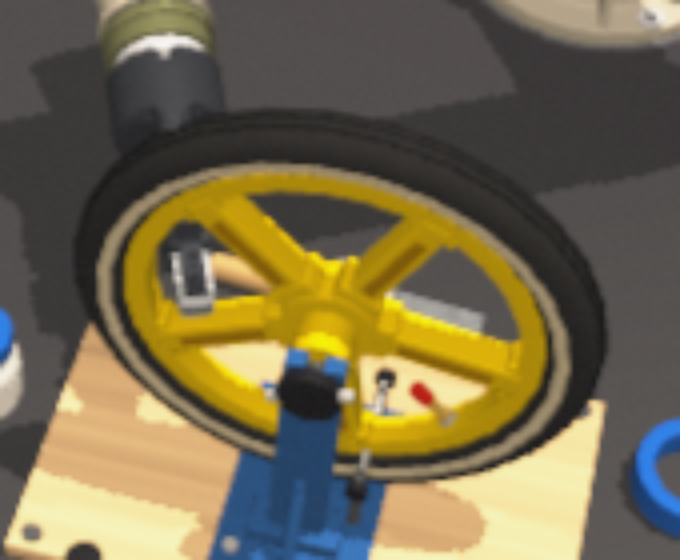

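The first push worked: the wheel turned about one spoke pitch, the red cap is now at (425,393) on the lower +y side, and the finger rests at (193,275). Now I'll back out and re-enter at the top.

```bash
cat >> h.py <<'E'
def capang(s,h=None):
    hs=cv2.cvtColor(s['frame'],cv2.COLOR_RGB2HSV); m=(cv2.inRange(hs,(0,150,80),(8,255,255))|cv2.inRange(hs,(172,150,80),(180,255,255)))
    k=np.zeros_like(m); k[130:260,270:440]=m[130:260,270:440]; ys,xs=np.nonzero(k)
    if len(xs)<3: print('no cap'); return
    q=plane(s,xs.mean(),ys.mean(),H,N)-H; a=q@Lh; print('cap px',xs.mean().round(1),ys.mean().round(1),len(xs),'r',np.hypot(a,q[2]).round(1),'ang',np.degrees(np.arctan2(-a,q[2])).round(1))
E
python3 -c "
from h import *
capang(cam('scene'))
go([(3,-76,-10),(-45,-76,-10),(-45,-18,73),(3,-18,73)],.5,-.05)
"
```

```text
cap px 375.7 217.8 19 r 85.2 ang -131.1
t 9.175 q [-0.75  0.46 -1.03 -0.86  1.29  0.99] F [-0.1  1.2 -1. ] now [  5.7 -80.  -19.9]
rot [-0.14 -0.12 -0.01]
(3, -76, -10) [0.04, 0.08, -0.02] [614. -65. 175.]
(-45, -76, -10) [0.19, 0.02, -0.39] [567. -74. 175.]
(-45, -18, 73) [0.66, 0.72, -0.31] [555. -18. 258.]
(3, -18, 73) [0.5, 0.78, 0.05] [603.  -8. 258.]
```

Request:
play_rows(rotation=[[0,0,0],[0,0.05,0],[0.05,0.1,0],[0.05,0.1,0],[0.05,0.1,0]], xyz=[[0.03,0.08,-0.02],[0.08,0.08,-0.12],[0.13,0.07,-0.25],[0.19,0.05,-0.39],[0.19,0.05,-0.39]], fingers=[0,0,0,0,0])

```text
t: 9.8
eef_pos: [567.0, -75.1, 180.4]
eef_rot: [[-0.623, 0.175, 0.763], [0.782, 0.097, 0.616], [0.034, 0.98, -0.197]]
force: [-0.1, 0.4, 0.2]
opening: 0.0
grip_force: 0.0
```

```bash
python3 -c "
from h import *
capang(cam('scene'))
go([(-45,-76,-10),(-45,-50,40),(-45,-18,73),(3,-18,73)],.6,-.1)
"
```

```text
cap px 375.7 217.8 19 r 85.2 ang -131.1
t 9.85 q [-0.85  0.32 -0.81  0.22  1.37  0.26] F [-0.8 -0.2  0.2] now [-45.9 -76.2  -3.8]
rot [-0.13 -0.1  -0.03]
(-45, -76, -10) [-0.0, -0.05, 0.02] [567. -74. 175.]
(-45, -50, 40) [0.2, 0.37, 0.03] [562. -49. 225.]
(-45, -18, 73) [0.45, 0.66, 0.1] [555. -18. 258.]
(3, -18, 73) [0.27, 0.73, 0.45] [603.  -8. 258.]
```

Request:
play_rows(rotation=[[0,0,0],[0,0,0],[0,0,0],[0,0,0],[0,0,0]], xyz=[[0.2,0.37,0.03],[0.45,0.66,0.1],[0.45,0.66,0.1],[0.36,0.7,0.28],[0.27,0.73,0.45]], fingers=[0,0,0,0,0])

```text
t: 10.48
eef_pos: [604.7, -8.6, 256.4]
eef_rot: [[-0.622, 0.174, 0.764], [0.783, 0.097, 0.615], [0.033, 0.98, -0.196]]
force: [0.7, -0.2, 0.5]
opening: -0.1
grip_force: 0.0
```

```bash
python3 -c "
from h import *
capang(cam('scene'))
arc([30,42,54,66,78])
"
```

```text
cap px 375.7 217.8 19 r 85.2 ang -131.1
t 10.525 q [-0.66  0.14 -0.95 -0.37  1.27  0.9 ] F [ 0.6 -1.2  1.3] now [  6.7 -19.4  71.6]
rot [-0.19 -0.22 -0.01]
(3, np.float64(-37.5), np.float64(65.0)) [-0.12, -0.07, -0.08] [606. -27. 250.]
(3, np.float64(-50.2), np.float64(55.7)) [-0.22, -0.15, -0.12] [609. -40. 241.]
(3, np.float64(-60.7), np.float64(44.1)) [-0.3, -0.25, -0.14] [611. -50. 229.]
(3, np.float64(-68.5), np.float64(30.5)) [-0.36, -0.37, -0.14] [613. -58. 216.]
(3, np.float64(-73.4), np.float64(15.6)) [-0.4, -0.49, -0.14] [614. -62. 201.]
```

Request:
play_rows(rotation=[[0,0,0],[0,0,0],[0,0,0],[0,-0.05,0],[0,-0.1,0]], xyz=[[-0.12,-0.07,-0.08],[-0.22,-0.15,-0.12],[-0.3,-0.25,-0.14],[-0.36,-0.37,-0.14],[-0.4,-0.49,-0.14]], fingers=[0,0,0,0,0])

```text
t: 11.15
eef_pos: [611.0, -62.3, 200.4]
eef_rot: [[-0.561, 0.173, 0.81], [0.828, 0.097, 0.552], [0.017, 0.98, -0.197]]
force: [1.7, 1.4, 2.6]
opening: -0.1
grip_force: 1.3
```

```bash
python3 -c "
from h import *
capang(cam('scene'))
arc([78,88,98,106,112])
"
```

```text
cap px 388.5 203.8 22 r 87.2 ang -84.3
t 11.2 q [-0.74  0.3  -0.99 -0.57  1.27  0.89] F [-2.3 -0.8 -1.9] now [ -0.4 -72.2  13.2]
rot [-0.19 -0.12 -0.01]
(3, np.float64(-73.4), np.float64(15.6)) [-0.02, 0.02, 0.02] [614. -62. 201.]
(3, np.float64(-75.0), np.float64(2.6)) [-0.03, -0.08, 0.03] [614. -64. 188.]
(3, np.float64(-74.3), np.float64(-10.4)) [-0.03, -0.19, 0.06] [614. -63. 175.]
(3, np.float64(-72.1), np.float64(-20.7)) [-0.02, -0.27, 0.08] [613. -61. 164.]
(3, np.float64(-69.5), np.float64(-28.1)) [0.0, -0.33, 0.1] [613. -59. 157.]
```

Request:
play_rows(rotation=[[0,0,0],[0,0,0],[0,0,0],[0,0,0]], xyz=[[-0.03,-0.08,0.03],[-0.03,-0.19,0.06],[-0.02,-0.27,0.08],[0,-0.33,0.1]], fingers=[0,0,0,0])

```text
t: 11.7
eef_pos: [614.2, -59.5, 159.5]
eef_rot: [[-0.562, 0.173, 0.809], [0.827, 0.097, 0.554], [0.017, 0.98, -0.197]]
force: [-0.0, 0.5, 4.0]
opening: 0.3
grip_force: 1.5
```

```bash
python3 -c "
from h import *
capang(cam('scene'))
go([(3,-74,-15),(-45,-76,-10),(-45,-18,73),(3,-18,73)],.6,-.1)
"
```

```text
cap px 384.1 191.2 25 r 86.8 ang -54.9
t 11.75 q [-0.73  0.42 -1.02 -0.73  1.26  0.91] F [-0.4  0.1 -1.1] now [  3.9 -70.3 -26.6]
rot [-0.13  0.   -0.02]
(3, -74, -15) [-0.02, 0.09, -0.04] [614. -63. 170.]
(-45, -76, -10) [0.12, 0.06, -0.41] [567. -74. 175.]
(-45, -18, 73) [0.57, 0.76, -0.37] [555. -18. 258.]
(3, -18, 73) [0.42, 0.84, -0.01] [603.  -8. 258.]
```

Request:
play_rows(rotation=[[0,0,0],[0,0.05,0],[0.0,0.1,0],[0.0,0.1,0],[0.0,0.1,0]], xyz=[[-0.02,0.09,-0.04],[0.03,0.08,-0.15],[0.07,0.07,-0.28],[0.12,0.06,-0.41],[0.12,0.06,-0.41]], fingers=[0,0,0,0,0])

```text
t: 12.38
eef_pos: [567.1, -74.7, 177.0]
eef_rot: [[-0.621, 0.176, 0.764], [0.783, 0.095, 0.615], [0.035, 0.98, -0.197]]
force: [0.4, -1.6, -0.0]
opening: -0.1
grip_force: 0.0
```

```bash
python3 -c "
from h import *
capang(cam('scene'))
go([(-45,-50,40),(-45,-21,72),(-20,-21,72),(3,-21,72)],.6,-.1)
"
```

```text
cap px 383.5 190.6 25 r 86.3 ang -53.5
t 12.425 q [-0.84  0.33 -0.82  0.17  1.37  0.28] F [-0.7 -0.4  0.5] now [-44.6 -76.5  -8. ]
rot [-0.13 -0.1  -0.03]
(-45, -50, 40) [0.21, 0.41, 0.02] [562. -49. 225.]
(-45, -21, 72) [0.44, 0.68, 0.07] [556. -21. 257.]
(-20, -21, 72) [0.34, 0.72, 0.26] [581. -16. 257.]
(3, -21, 72) [0.25, 0.76, 0.42] [603. -11. 257.]
```

Request:
play_rows(rotation=[[0,0,0],[0,0,0],[0,0,0],[0,0,0],[0,0,0]], xyz=[[0.21,0.41,0.02],[0.44,0.68,0.07],[0.44,0.68,0.07],[0.34,0.72,0.26],[0.25,0.76,0.42]], fingers=[0,0,0,0,0])

```text
t: 13.05
eef_pos: [603.6, -10.4, 257.1]
eef_rot: [[-0.622, 0.172, 0.764], [0.782, 0.098, 0.615], [0.031, 0.98, -0.196]]
force: [-0.1, -1.1, -0.2]
opening: -0.3
grip_force: 0.0
```

```bash
python3 -c "
from h import *
capang(cam('scene'))
arc([30,42,54,66,74])
"
```

```text
cap px 383.5 190.6 25 r 86.3 ang -53.5
t 13.1 q [-0.67  0.14 -0.95 -0.36  1.27  0.89] F [ 0.7 -2.   1.2] now [  5.2 -21.   72.6]
rot [-0.19 -0.22 -0.01]
(3, np.float64(-37.5), np.float64(65.0)) [-0.12, -0.07, -0.07] [606. -27. 250.]
(3, np.float64(-50.2), np.float64(55.7)) [-0.21, -0.16, -0.1] [609. -40. 241.]
(3, np.float64(-60.7), np.float64(44.1)) [-0.29, -0.26, -0.12] [611. -50. 229.]
(3, np.float64(-68.5), np.float64(30.5)) [-0.35, -0.37, -0.13] [613. -58. 216.]
(3, np.float64(-72.1), np.float64(20.7)) [-0.38, -0.45, -0.12] [613. -61. 206.]
```

Request:
play_rows(rotation=[[0,0,0],[0,0,0],[0,0,0],[0,-0.05,0],[0,-0.1,0]], xyz=[[-0.12,-0.07,-0.07],[-0.21,-0.16,-0.1],[-0.29,-0.26,-0.12],[-0.35,-0.37,-0.13],[-0.38,-0.45,-0.12]], fingers=[0,0,0,0,0])

```text
t: 13.72
eef_pos: [610.7, -60.4, 205.1]
eef_rot: [[-0.561, 0.173, 0.81], [0.828, 0.096, 0.552], [0.017, 0.98, -0.197]]
force: [0.2, 1.0, 2.8]
opening: -0.1
grip_force: 1.1
```

```bash
python3 -c "
from h import *
capang(cam('scene'))
arc([80,86,90,94])
"
```

```text
cap px 366.2 178.2 19 r 84.9 ang -17.9
t 13.775 q [-0.74  0.28 -0.99 -0.57  1.26  0.9 ] F [-0.   0.2 -0.4] now [  0.  -70.1  18.7]
rot [-0.19 -0.12 -0.01]
(3, np.float64(-73.9), np.float64(13.0)) [-0.04, -0.04, 0.02] [614. -63. 198.]
(3, np.float64(-74.8), np.float64(5.2)) [-0.05, -0.11, 0.03] [614. -64. 190.]
(3, np.float64(-75.0), np.float64(0.0)) [-0.05, -0.15, 0.04] [614. -64. 185.]
(3, np.float64(-74.8), np.float64(-5.2)) [-0.05, -0.19, 0.05] [614. -64. 180.]
```

Request:
play_rows(rotation=[[0,0,0],[0,0,0],[0,0,0]], xyz=[[-0.04,-0.06,0.02],[-0.05,-0.13,0.03],[-0.05,-0.13,0.03]], fingers=[0,0,0])

```text
t: 14.15
eef_pos: [614.5, -65.0, 188.6]
eef_rot: [[-0.56, 0.175, 0.81], [0.828, 0.096, 0.552], [0.019, 0.98, -0.199]]
force: [-0.0, -0.1, 0.2]
opening: -0.1
grip_force: 0.0
```

```bash
python3 -c "
from h import *
capang(cam('scene'))
arc([90,92,94])
"
```

```text
cap px 358.4 175.5 21 r 84.4 ang -5.4
t 14.2 q [-0.74  0.33 -0.99 -0.59  1.27  0.89] F [-0.4 -0.2  0.5] now [  3.3 -76.1   3.9]
rot [-0.19 -0.12 -0.01]
(3, np.float64(-75.0), np.float64(0.0)) [0.01, -0.03, 0.01] [614. -64. 185.]
(3, np.float64(-75.0), np.float64(-2.6)) [0.01, -0.05, 0.01] [614. -64. 182.]
(3, np.float64(-74.8), np.float64(-5.2)) [0.01, -0.07, 0.02] [614. -64. 180.]
```

```bash
python3 -c "
from h import *
from scipy.optimize import least_squares as ls
s=cam('scene')
P=np.array([(375.7,217.8),(388.5,203.8),(383.5,190.6),(366.2,178.2),(358.4,175.5)])
Q=np.array([plane(s,u,v,H,N)-H for u,v in P]); X=np.c_[Q@Lh,Q[:,2]]
f=ls(lambda c:np.hypot(*(X-c).T)-85,[0,0]); print(f.x,f.fun.round(1)); d=X-f.x; print(np.degrees(np.arctan2(-d[:,0],d[:,1])).round(1))
"
```

```text
[ 1.48115119 -0.11849367] [-1.1  0.8  0.3 -0.5 -0.6]
[-131.7  -84.2  -52.7  -17.    -4.4]
```

Request:
play_rows(rotation=[[0,0,0],[0,0,0],[0,0,0]], xyz=[[0.01,-0.03,0.01],[0.01,-0.05,0.01],[0.01,-0.05,0.01]], fingers=[0,0,0])

```text
t: 14.62
eef_pos: [613.6, -63.6, 183.7]
eef_rot: [[-0.561, 0.173, 0.81], [0.828, 0.098, 0.553], [0.017, 0.98, -0.198]]
force: [1.4, -1.2, 1.2]
opening: -0.2
grip_force: 1.2
```

```bash
python3 -c "
from h import *
s=cam('scene');capang(s)
go([(3,-76,8),(-45,-76,5)],.6,-.1)
cv2.imwrite('pics/s5.png',cv2.resize(s['frame'][120:260,270:440],None,fx=4,fy=4)[:,:,::-1])
"
```

```text
cap px 356.8 175.0 23 r 84.8 ang -2.9
t 14.675 q [-0.74  0.34 -1.   -0.62  1.27  0.89] F [ 1.3 -1.4  1.9] now [  2.8 -74.6  -1.3]
rot [-0.13  0.   -0.02]
(3, -76, 8) [-0.01, 0.08, -0.02] [614. -65. 193.]
(-45, -76, 5) [0.14, -0.02, -0.37] [567. -74. 190.]
```

View pics/s5.png

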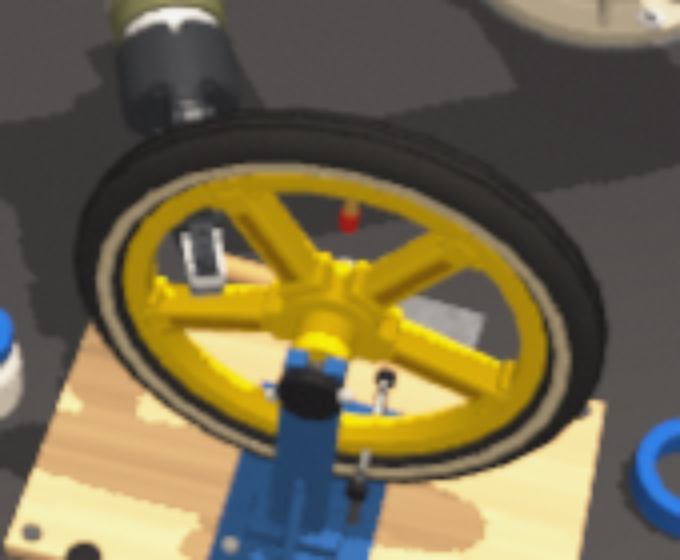

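The valve is nearly up, with the cap at (348,218). The fit puts it about 2° short, so one small nudge remains.

Request:
play_rows(rotation=[[0,0,0],[0,0,0]], xyz=[[0,-0.025,0],[0,-0.025,0]], fingers=[0,0])

```text
t: 14.92
eef_pos: [612.7, -63.4, 180.3]
eef_rot: [[-0.561, 0.174, 0.809], [0.828, 0.097, 0.553], [0.018, 0.98, -0.198]]
force: [1.1, -0.8, 1.8]
opening: 0.0
grip_force: 1.1
```

```bash
python3 -c "
from h import *
s=cam('scene');capang(s)
go([(3,-76,8),(-60,-80,8)],.6,-.1)
# independent: nut / hub centre check from gray nut & hull of rim
h=cv2.cvtColor(s['frame'],cv2.COLOR_RGB2HSV); m=cv2.inRange(h,(20,190,60),(32,255,255)); k=np.zeros_like(m); k[130:260,270:440]=m[130:260,270:440]
hull=cv2.convexHull(max(cv2.findContours(k,0,2)[0],key=cv2.contourArea))[:,0]
Q=np.array([plane(s,u,v,H+11*N,N)-H for u,v in hull]); a=Q@Lh;z=Q[:,2]
r=np.linalg.lstsq(np.c_[2*a,2*z,np.ones(len(a))],a*a+z*z,rcond=None)[0]; print('rim centre',r[:2],np.sqrt(r[2]+r[0]**2+r[1]**2))
"
```

```text
cap px 354.9 174.8 23 r 84.0 ang -0.0
t 14.975 q [-0.74  0.35 -1.   -0.63  1.27  0.89] F [ 1.5 -0.5  2.6] now [  2.  -74.3  -4.7]
rot [-0.13  0.   -0.02]
(3, -76, 8) [-0.01, 0.1, -0.02] [614. -65. 193.]
(-60, -80, 8) [0.16, 0.0, -0.51] [553. -81. 193.]
rim centre [2.03838444 2.60258902] 126.52718452202512
```

Request:
play_rows(rotation=[[0,0,0],[0,0.05,0],[0.0,0.1,0],[0.0,0.1,0],[0.0,0.1,0]], xyz=[[-0.01,0.08,-0.02],[0.04,0.07,-0.15],[0.1,0.05,-0.3],[0.14,0.03,-0.45],[0.16,0,-0.51]], fingers=[0,0,0,0,0])

```text
t: 15.6
eef_pos: [551.6, -81.1, 192.9]
eef_rot: [[-0.623, 0.175, 0.763], [0.782, 0.096, 0.616], [0.035, 0.98, -0.196]]
force: [0.1, -0.3, -0.3]
opening: -0.0
grip_force: 0.0
```

Request:
play_rows(rotation=[[0,0,0],[0,0,0],[0,0,0]], xyz=[[0,0,0],[0,0,0],[0,0,0]], fingers=[0,0,0])

```text
t: 15.98
eef_pos: [552.6, -80.9, 192.7]
eef_rot: [[-0.623, 0.173, 0.763], [0.781, 0.098, 0.617], [0.032, 0.98, -0.196]]
force: [0.1, 1.4, -0.1]
opening: -0.5
grip_force: 0.0
```

```bash
python3 -c "
from h import *
s=cam('scene');capang(s);go([],.6,-.1)
"
```

```text
cap px 354.9 174.8 23 r 84.0 ang -0.0
t 16.025 q [-0.88  0.32 -0.76  0.44  1.37  0.09] F [ 0.  -0.8 -0.4] now [-60.4 -79.4   7.8]
rot [-0.13 -0.1  -0.03]
```

The arm is clear of the wheel and touching nothing, and the valve has stayed up.

```bash
python3 -c "
from plant import manip
print(manip.job_done())"
```

```text
the job is handed in; nothing more can be done
None
```

The job is handed in: the valve stem is straight up to within about 1.5° by the camera (limit 4°), the wheel is at rest, the arm is clear, and I used only spoke pushes; the judge gave no verdict, and I did not re-measure the bench items at the end.

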